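# Shut the drawer and the phone box at the repair bench

## Robot

A 6-joint arm with a two-finger parallel gripper is mounted at the origin on the work surface. World frame = base frame: x ahead of the robot, y to its left, z up, the work surface at z = 0. Lengths are in m, angles in rad, forces in N, time in s.
With the tool pointing down it reaches from about 0.275 to 0.75 m from the base axis. Payload 10.2 kg.
Tool frame: the origin (TCP) lies at the very end of the fingers, on their centre line; the grasp point (between the pads) lies 19 mm behind it; z points along the fingers, y is the line along which they close (so a half turn about z gives the same grasp; the last joint's range is limited). The gripper opens to 85 mm and grips with 20 to 120 N. Pads are 22 mm wide; open, the fingers measure 114 mm over their backs; the gripper's body (76 mm by 85 mm) begins 54 mm behind the grasp point. The pads swing forward as they close: fully open they stand 13 mm farther back than shut.
Start: joints at [-0.223, 0.313, 1.498, -0, 1.331, -0.223], TCP at [0.525, -0, 0.231] pointing down, gripper open.
Joint ranges: [-2.94, 2.94], [-0.97, 2.17], [0.19, 2.56], [-1.23, 4.37], [0.02, 3.11], [-2.88, 2.88]. Speed limits (rad/s): [2.39, 2.39, 3.01, 3.14, 3.14, 3.14].

## Interface

Orientations are given as a rotation vector (axis times angle).
In Python, from station import env, camera, get_calibration, job gives the robot as it stands.
- The arm moves only by the tool carry_out, never from a script. Its argument "steps" is a list of rows, each a list of 6 numbers: the shift along the tool's x, y, z normalised to -1 to 1, where 1 is 0.1 m, then the turn, a rotation vector about the tool's x, y, z normalised to -1 to 1, where 1 is 60 degrees. In form: [[x, y, z, wx, wy, wz], ...]. A call has 1 to 10 rows; each row shifts and turns the commanded pose from where the row before left it, along the tool's axes as they then stand; what a row does not reach is not made up. A row lasts 1/8 s, in which the tool goes at most 62.5 mm and 10.7 degrees, less where a joint would pass 70% of its speed; a pose out of reach is approached as far as the arm can. A call with a number of a shift or a turn outside -1 to 1 is refused whole. A call with a gripper value outside its range is refused whole. "jaw" is the opening, from -1 (shut) to 1 (fully open), set as the call begins (left out, the last holds). The fingers move at their own pace and stop on an object; "newtons" is the grip in N (left out, the last holds). Time passes only in rows, so rows that do not move let the fingers close. It gives the time, the measured TCP pose, the force, the opening and the grip force at its end, in the units of the state.
- env.observe(): the state, without advancing time (a new reading comes with each control period).
- camera(name): name is "scene" or "side" or "wrist"; returns the picture (480x640x3 uint8, blue, green, red); there is no depth.
- get_calibration(name): a dict with "fx", "fy", "cx", "cy" (pixels), "camera_from_world" (4x4, takes a point from world to camera coordinates). Camera axes: x right, y down, z forward; pixel columns grow to the right and rows downward; lengths in m; the calibration is good to about 2 mm. A picture is of the moment at which its call begins: read the wrist's pose just before it. get_calibration takes no time and is no camera call; for the wrist camera it gives the pose at the moment of the call.
- job.finish_job(): hands the job in; it is judged then, once.
The state is a dict: "t": time; "joints": joint angles; "dq": joint speeds; "joint_efforts": joint torques, N m; "position": TCP position; "orientation": TCP orientation; "wrist_force": force on the tool from outside, world axes, zero at the start; "ft_torque": the same for the moment, N m; "gripper_width": opening from 0.0 (shut) to 1.0 (fully open); "grip_force": force on a finger pad.
Only numpy, scipy, OpenCV 4.12 (cv2) and the standard library are available. Lean on these libraries where they do the work, as an engineer would, in place of code of your own. Each camera call takes 0.05 s, during which the arm holds its last target. There are 200 camera calls.

## Task

Tidy up at the phone repair bench: with the fingertips, gently push the drawer of the blue unit fully home, and gently push the lid of the white phone box down from its outside until it is fully shut, in either order. Leave the red unit's drawer open just as it is, and do not shift the phones, the jar or the screwdriver. Nothing is to be gripped, slammed or lifted; finish with the hand clear of everything.

Things in the scene. Friction and masses are not known exactly. Their poses are not given: they have to be found in the camera images.
- blue_unit: the small blue plastic drawer unit, fixed to the bench: shell 140 deep (along its x) x 100 wide (y) x 65 mm high, one drawer. Origin at bench level under the middle of the shell's front face; its x axis points from the front face back into the shell, away from the robot (turned up to 12 degrees either way), z up
- blue_drawer (a joint): how far the blue drawer stands open, m: 0 = fully home (end stop), up to 0.08; it starts 0.04 to 0.072 open. It slides along the unit's x axis (opens towards -x) with about 1.5 N of friction and stays where it is left. The tray behind its front panel has a clear flush cover and no handle, so there is nothing to take hold of
- blue_front (a point): middle of the blue drawer's outer front face, 32 mm above the bench; moves with the drawer (at unit x = -0.010 when home); axes as the unit's. The front is a plain upright panel, 96 wide x 52 high (6 to 58 mm above the bench) x 10 mm thick, with a blank white card; when home it lies against the shell, 10 mm proud of it
- red_unit: the small red plastic drawer unit, fixed to the bench: shell 140 deep (along its x) x 100 wide (y) x 65 mm high, one drawer. Origin at bench level under the middle of the shell's front face; its x axis points from the front face back into the shell, away from the robot (turned up to 12 degrees either way), z up. To be left alone
- red_drawer (a joint): how far the red drawer stands open, m: 0 = fully home (end stop), up to 0.08; it starts 0.04 to 0.072 open. It slides along the unit's x axis (opens towards -x) with about 1.5 N of friction and stays where it is left. The tray behind its front panel has a clear flush cover and no handle, so there is nothing to take hold of
- red_front (a point): middle of the red drawer's outer front face, 32 mm above the bench; moves with the drawer (at unit x = -0.010 when home); axes as the unit's. The front is a plain upright panel, 96 wide x 52 high (6 to 58 mm above the bench) x 10 mm thick, with a blank white card; when home it lies against the shell, 10 mm proud of it
- phone_box: white plastic box, fixed to the bench, 120 deep (its x) x 160 wide (y) x 45 mm high, walls and floor 4 mm, with a phone lying in it. Origin at bench level under its middle; x points away from the robot (turned up to 12 degrees either way), z up
- lid (a joint): opening angle of the box's lid, rad: 0 = flat and fully shut (end stop), 1.57 upright, at most 1.6; it starts half open, 0.9 to 1.3. A plain white plate 120 x 160 x 6 mm, a grey patch on the outside, no handle; a stiff hinge keeps it at whatever angle it is left (1 to 2 N near the free edge pushes it shut)
- lid_hinge (a point): on the hinge line, in the middle of the box's far (+x) upper rim: box x = +0.060, 45.5 mm above the bench; the hinge line runs along the box's y. The axes turn with the lid: x from the free edge to the hinge, z the outward normal of the outer face. The plate's underside lies at this point's z = 0
- lid_edge (a point): middle of the lid's free edge, on the outer face (lid x = -0.120, z = +0.006 from the hinge point); moves with the lid. The outer face looks up and away from the robot while the lid is open; shut, it is level at 51.5 mm above the bench. The inside carries a dark foam liner, 105 x 146 x 4 mm, which the fingers must not touch
- boxed_phone: opened phone, 145 x 70 x 9 mm, lying loose in the white box; origin at the middle of its underside, x along its length
- loose_phone: opened phone, 145 x 70 x 9 mm, lying on the bench beyond the units; origin at the middle of its underside, x along its length
- flux_jar: small round jar with a yellow cap, 38 mm across and 42 mm high, standing loose between the units; origin at the middle of its underside
- screwdriver: small screwdriver with an orange handle 26 mm thick, 150 mm long, lying loose on the bench between the units; origin under its middle, x along its length towards the tip
Mind the look-alikes: they are no part of the job. Of the things that look like the phone_box, the larger one is meant.

How it is judged:
By the outcome, as a careful person would: the job done as asked, in the order asked, and still so for the second after the job is handed in, with the robot touching nothing.
It also fails if it takes over 48 s, if anything falls off the work surface, if the arm or the gripper's body presses on something with over 40 N, if the wrist force passes 120 N, or if a joint passes its speed limit or range.

## Working session

There is one attempt and no reset: what is moved stays moved. The work goes in short steps, Python scripts to look and compute and a tool call to move; the robot and the scene stay as the last step left them, time stands still between calls to the robot, and variables do not carry over. Pictures are saved under pics/ and viewed, at most 10 in all, crops included, and the job is handed in when it is done.

Besides the shell and the picture viewer there is one more tool, called after "Emit:" in YAML: its name, and indented under it one key for each argument. carry_out: Moves the arm, as the interface text tells. Scaled input: -1 to 1 covers 0.1 m each way for a shift and 60 degrees each way for a turn. Its arguments: {"type":"object","properties":{"steps":{"type":"array"},"jaw":{"type":"number"},"newtons":{"type":"number"}},"required":["steps"]}

```bash
ls; mkdir -p pics
python3 - <<'E'
from station import env,camera,get_calibration
import cv2,numpy as np
for n in("scene","side"):
    cv2.imwrite(f"pics/{n}0.png",camera(n)); c=get_calibration(n); print(n,c["fx"],c["fy"],c["cx"],c["cy"]); print(np.round(c["camera_from_world"],3))
s=env.observe(); print(s["t"],s["position"],s["orientation"],s["gripper_width"])
E
```

```text
pics
scene 460.7145768518524 460.7145768518524 322.68686323052174 237.09183299587565
[[-0.253  0.967 -0.018  0.165]
 [ 0.71   0.173 -0.683 -0.392]
 [-0.657 -0.186 -0.73   1.277]
 [ 0.     0.     0.     1.   ]]
side 568.5135667759567 568.5135667759567 313.29336210210624 240.52904509934308
[[ 0.886 -0.463  0.023 -0.536]
 [-0.203 -0.433 -0.878  0.175]
 [ 0.416  0.773 -0.478  0.88 ]
 [ 0.     0.     0.     1.   ]]
0.1 [5.24772915e-01 1.94082823e-05 2.30792940e-01] [-2.22078794e+00 -2.22073154e+00  9.56073546e-04] 0.9969995693784128
```

View pics/scene0.png

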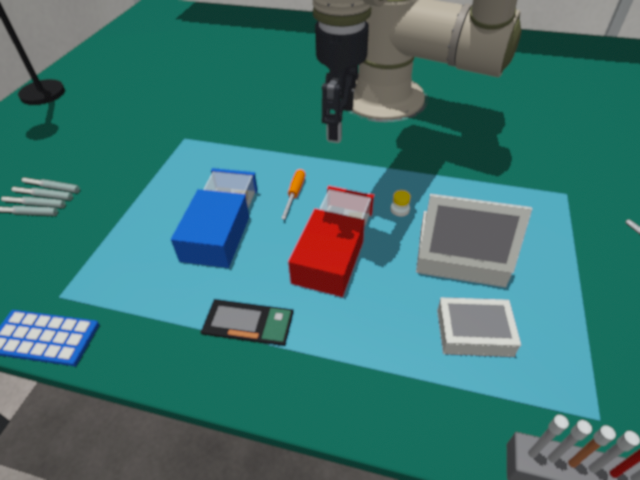

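View pics/side0.png

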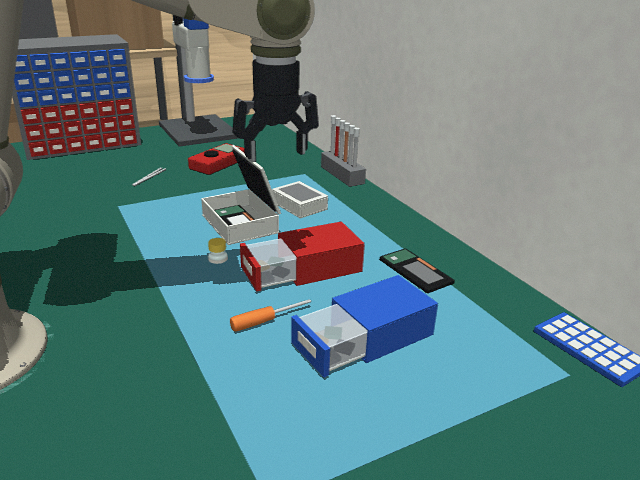

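The scene picture shows the blue unit at (212,222) with its drawer open towards (232,183), and the red unit at (330,250). The large white box, lid half open, is at (472,240). The side picture shows the blue front at (311,346) and the box at (240,215), with the lid at (255,180).

Possible look-alikes:
- **Blue unit:** the red unit (scene 330,250), the blue tray (45,335) and the cabinet of blue drawers (side 75,70).
- **Phone box:** the small closed box (scene 478,325).

I choose the blue unit at (212,222) and the larger box at (472,240), and will check both in a close crop.

Run:
```python
import cv2,numpy as np
a=cv2.imread("pics/scene0.png");b=cv2.imread("pics/side0.png")
def cr(i,x,y,w=133,h=100):
    c=cv2.resize(i[y:y+h,x:x+w],(400,300),interpolation=cv2.INTER_CUBIC)
    for k in range(0,w,20): cv2.putText(c,str(x+k),(k*3,8),0,.3,(0,255,255),1); cv2.line(c,(k*3,10),(k*3,14),(0,255,255),1)
    for k in range(0,h,20): cv2.putText(c,str(y+k),(0,k*3+4),0,.3,(0,255,255),1)
    return c
cv2.imwrite("pics/crop.png",np.vstack([np.hstack([cr(a,160,165),cr(b,288,275,160,120)]),np.hstack([cr(a,405,188),cr(b,190,143)])]))
```

```text
(no output)
```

View pics/crop.png

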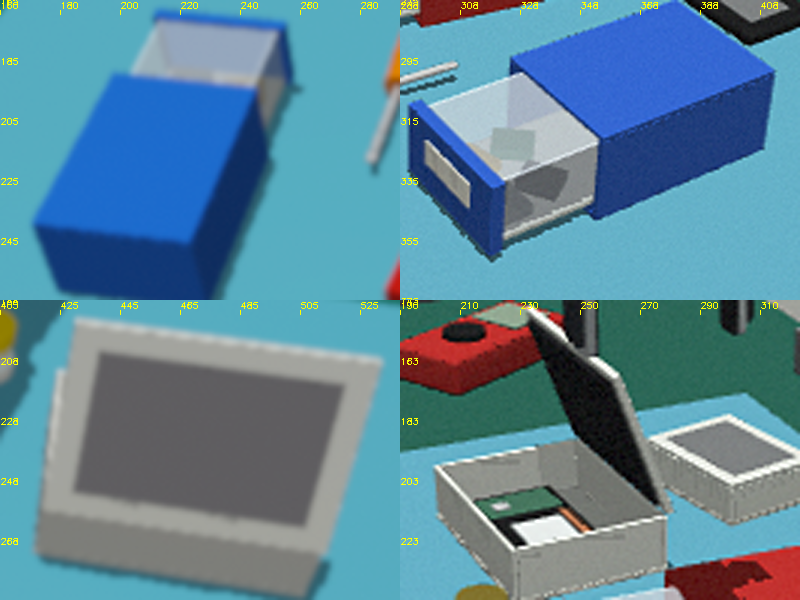

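The crop confirms both choices: the blue unit with its drawer open, and the large box with its grey lid patch and a phone inside. I read the corner pixels from it and cast rays.

```bash
cat > h.py <<'E'
import numpy as np
from station import get_calibration
C={n:get_calibration(n) for n in("scene","side")}
def ray(n,p):
    c=C[n];T=np.array(c["camera_from_world"]);R=T[:3,:3]
    d=R.T@np.array([(p[0]-c["cx"])/c["fx"],(p[1]-c["cy"])/c["fy"],1]);return -R.T@T[:3,3],d/np.linalg.norm(d)
def onz(n,p,z):
    o,d=ray(n,p);return o+d*(z-o[2])/d[2]
def tri(p,q):
    (a,u),(b,v)=ray("scene",p),ray("side",q)
    s=np.linalg.lstsq(np.c_[u,-v],b-a,rcond=None)[0];P,Q=a+s[0]*u,b+s[1]*v
    return (P+Q)/2,np.linalg.norm(P-Q)
E
python3 - <<'E'
from h import *
np.set_printoptions(precision=4,suppress=True)
def show(t,n,ps,z):
    W=np.array([onz(n,p,z) for p in ps]);print(t,n);print(W[:,:2]);print(" lens",np.linalg.norm(np.diff(W,axis=0),axis=1)," dirs deg",np.degrees(np.arctan2(*np.diff(W,axis=0)[:,[1,0]].T)))
show("shell FR,FL,BL,BR","scene",[(197.3,189.3),(246,195),(223.3,245.7),(171.7,240)],.065)
show("shell FL,FR,BR,BL","side",[(333.2,299),(367.2,330.2),(437.2,303.8),(403,275)],.065)
show("panel","scene",[(211.7,169),(255.7,173)],.058)
show("panel","side",[(292,315.4),(324,348.2)],.058)
show("panelbot","side",[(292,340),(324,377)],.006)
show("box rim","side",[(201.7,198),(229,225.7),(279,214.7)],.045)
show("box bottom far","scene",[(417.3,272.3),(506.7,287)],0)
show("hinge","scene",[(417.3,259),(511.7,273)],.047)
print("lid edge R",tri((431,194.7),(263,168)),"L",tri((532.3,208),(233.3,146.3)))
show("jar","scene",[(402,197),(401,212)],.02)
show("screwdriver handle/tip","scene",[(300,172),(285,218)],.013)
show("red panel","scene",[(327,189),(373,195)],.058)
E
```

```text
shell FR,FL,BL,BR scene
[[ 0.5491 -0.2847]
 [ 0.5423 -0.1833]
 [ 0.6783 -0.1736]
 [ 0.6875 -0.2697]]
 lens [0.1017 0.1363 0.0965]  dirs deg [ 93.8288   4.0581 -84.4867]
shell FL,FR,BR,BL side
[[ 0.5363 -0.197 ]
 [ 0.5419 -0.2907]
 [ 0.6808 -0.2815]
 [ 0.682  -0.1856]]
 lens [0.0938 0.1392 0.0959]  dirs deg [-86.5312   3.7963  89.2399]
panel scene
[[ 0.4746 -0.2881]
 [ 0.4656 -0.1923]]
 lens [0.0963]  dirs deg [95.4112]
panel side
[[ 0.4611 -0.1997]
 [ 0.4681 -0.2917]]
 lens [0.0923]  dirs deg [-85.6195]
panelbot side
[[ 0.4632 -0.1958]
 [ 0.4683 -0.2949]]
 lens [0.0992]  dirs deg [-87.0864]
box rim side
[[0.4789 0.3133]
 [0.487  0.1561]
 [0.6028 0.1599]]
 lens [0.1574 0.1159]  dirs deg [-87.0241   1.8674]
box bottom far scene
[[0.6026 0.168 ]
 [0.5982 0.3264]]
 lens [0.1585]  dirs deg [91.5978]
hinge scene
[[0.6118 0.1629]
 [0.605  0.3222]]
 lens [0.1595]  dirs deg [92.4605]
lid edge R (array([0.568 , 0.1643, 0.1583]), np.float64(0.0037579207420463433)) L (array([0.562 , 0.3228, 0.1563]), np.float64(0.006227362898531059))
jar scene
[[0.4258 0.1128]
 [0.4712 0.1172]]
 lens [0.0456]  dirs deg [5.4477]
screwdriver handle/tip scene
[[ 0.3879 -0.1212]
 [ 0.5364 -0.1087]]
 lens [0.149]  dirs deg [4.779]
red panel scene
[[ 0.48   -0.0345]
 [ 0.4763  0.0584]]
 lens [0.093]  dirs deg [92.3058]
```

Measurements, checked against the given sizes:

| Item | Position (m) | Heading | State |
|---|---|---|---|
| Blue front centre | (0.467, -0.243) | yaw about 4° | about 0.065 m open |
| Lid hinge | (0.605, 0.242, 0.0455) | yaw about 2.3° | free edge near (0.565, 0.243, 0.157), angle about 1.2 rad |

I'll push the drawer first, with the jaw shut.

Emit:
carry_out:
  steps:
    - [-0.3,-0.13,0,0,0,0]
    - [-0.3,-0.13,0,0,0,0]
    - [-0.3,-0.13,0,0,0,0]
    - [-0.3,-0.13,0,0,0,0]
    - [-0.3,-0.13,0,0,0,0]
    - [-0.3,-0.13,0,0,0,0]
    - [-0.3,-0.13,0,0,0,0]
    - [-0.3,-0.13,0,0,0,0]
    - [0,0,0.3,0,0,-0.07]
    - [0,0,0.3,0,0,0]
  jaw: -1
  newtons: 20

```text
t: 1.35
position: [0.4207, -0.2403, 0.1704]
orientation: [2.139, 2.301, 0.0]
wrist_force: [-0.2, -0.2, -1.6]
gripper_width: -0.001
grip_force: 0.0
```

Emit:
carry_out:
  steps:
    - [0,0,0.3,0,0,0]
    - [0,0,0.3,0,0,0]
    - [0,0,0.3,0,0,0]
    - [0,0,0.25,0,0,0]
    - [0,0,0.2,0,0,0]
    - [0,0,0,0,0,0]

```text
t: 2.1
position: [0.4203, -0.2394, 0.0352]
orientation: [-2.136, -2.299, -0.0]
wrist_force: [-0.1, 0.3, 0.1]
gripper_width: -0.001
grip_force: 0.0
```

Run:
```python
from station import env,camera
import cv2
cv2.imwrite("pics/side1.png",camera("side")[150:450,200:500])
```

```text
(no output)
```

View pics/side1.png

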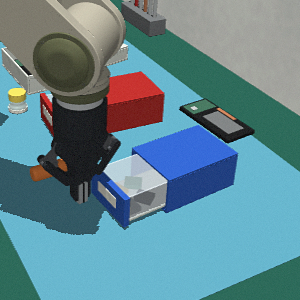

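The shut fingers stand just in front of the blue panel, at crop pixel (82,192), with everything else clear. Next is a slow push.

Emit:
carry_out:
  steps:
    - [0,0.08,0,0,0,0]
    - [0,0.08,0,0,0,0]
    - [0,0.06,0,0,0,0]
    - [0,0.04,0,0,0,0]
    - [0,0.04,0,0,0,0]
    - [0,0.05,0,0,0,0]
    - [0,0.05,0,0,0,0]
    - [0,0.05,0,0,0,0]
    - [0,0.05,0,0,0,0]
    - [0,0.05,0,0,0,0]

```text
t: 3.4
position: [0.4761, -0.2358, 0.0362]
orientation: [-2.138, -2.301, 0.0]
wrist_force: [-1.7, 1.9, 0.3]
gripper_width: -0.003
grip_force: 0.8
```

Emit:
carry_out:
  steps:
    - [0,0.05,0,0,0,0]
    - [0,0.05,0,0,0,0]
    - [0,0.05,0,0,0,0]
    - [0,0.05,0,0,0,0]
    - [0,0.05,0,0,0,0]
    - [0,0.04,0,0,0,0]
    - [0,0.03,0,0,0,0]

```text
t: 4.28
position: [0.508, -0.2336, 0.0363]
orientation: [2.138, 2.301, -0.0]
wrist_force: [-2.6, 1.5, -0.1]
gripper_width: 0.0
grip_force: 0.8
```

Emit:
carry_out:
  steps:
    - [0,0.03,0,0,0,0]
    - [0,0.02,0,0,0,0]
    - [0,0.02,0,0,0,0]
    - [0,0.02,0,0,0,0]

```text
t: 4.78
position: [0.5157, -0.233, 0.0362]
orientation: [-2.136, -2.3, 0.003]
wrist_force: [-16.1, -0.5, 7.1]
gripper_width: -0.001
grip_force: 7.6
```

Force rose to 16 N at the expected end-stop position, so the drawer looks home. I'll back off, lift and check.

Emit:
carry_out:
  steps:
    - [0,-0.05,0,0,0,0]
    - [0,-0.25,0,0,0,0]
    - [0,-0.3,0,0,0,0]
    - [0,0,-0.4,0,0,0]
    - [0,0,-0.4,0,0,0]
    - [0,0,-0.4,0,0,0]
    - [0,0,-0.4,0,0,0]
    - [0,0,-0.4,0,0,0]
    - [0.4,0.1,0,0,0,0]
    - [0.4,0.1,0,0,0,0]

```text
t: 6.02
position: [0.4714, -0.1555, 0.2369]
orientation: [2.138, 2.298, 0.001]
wrist_force: [0.1, -0.3, 0.3]
gripper_width: -0.001
grip_force: 0.0
```

Run:
```python
from station import env,camera
import cv2
im=camera("side"); cv2.imwrite("pics/side2.png",cv2.resize(im[230:400,240:480],None,fx=3,fy=3))
```

```text
(no output)
```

View pics/side2.png

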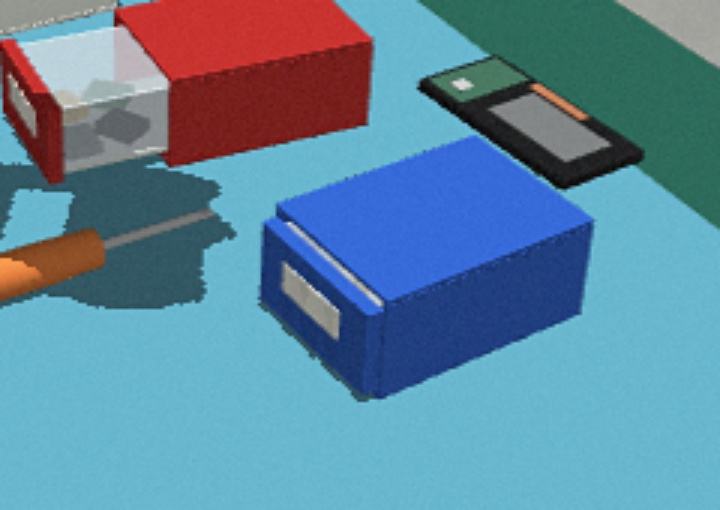

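The drawer is nearly or fully shut: panel at (320,310), shell front edge from (277,203) to (383,298). A pale strip shows between them, so I measure how far the panel stands proud; it should be 10 mm.

Run:
```python
from h import *
from station import camera
import cv2
c=lambda x,y:(240+x/3,230+y/3)
for nm,z,ps in(("panel",.058,[(265,225),(365,312)]),("shell",.065,[(277,203),(383,298)]),("strip on z.058",.058,[(290,222),(381,305)])):
    print(nm,[onz("side",c(*p),z)[:2].round(4) for p in ps])
im=camera("side")[290:370,320:386]; sc=camera("scene")[175:245,190:260]
cv2.imwrite("pics/gap.png",np.hstack([cv2.resize(im,(400,485),interpolation=cv2.INTER_NEAREST),cv2.resize(sc,(400,485),interpolation=cv2.INTER_NEAREST)]))
```

```text
panel [array([ 0.5261, -0.1997]), array([ 0.5348, -0.2874])]
shell [array([ 0.5368, -0.1931]), array([ 0.5437, -0.2892])]
strip on z.058 [array([ 0.5396, -0.2031]), array([ 0.5451, -0.2861])]
```

View pics/gap.png

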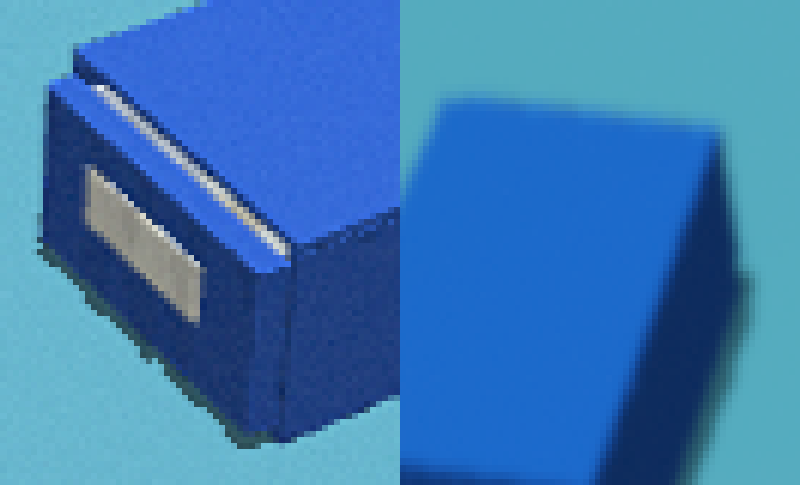

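The panel stands 9–10 mm proud of the shell, its side face abuts the shell, and the push ended on the stop, so the drawer is home. The pale strip lies in the shell's front plane. Now the lid.

Emit:
carry_out:
  steps:
    - [0.38,0.2,0,0,0,0]
    - [0.38,0.2,0,0,0,0]
    - [0.38,0.2,0,0,0,0]
    - [0.38,0.2,0,0,0,0]
    - [0.38,0.2,0,0,0,0]
    - [0.38,0.2,0,0,0,0]
    - [0.38,0.2,0,0,0,0]
    - [0.38,0.2,0,0,0,0]
    - [0.38,0.2,0,0,0,0]
    - [0.38,0.2,0,0,0,0]

```text
t: 7.42
position: [0.6438, 0.2377, 0.2362]
orientation: [2.139, 2.3, 0.001]
wrist_force: [-0.2, -0.3, -0.0]
gripper_width: 0.006
grip_force: 0.0
```

Emit:
carry_out:
  steps:
    - [0,0,0.2,0,0,0]
    - [0,0,0.25,0,0,0]
    - [0,0,0.25,0,0,0]
    - [0,0,0.2,0,0,0]
    - [0,0,0.05,0,0,0]
    - [0,0,0,0,0,0]

```text
t: 8.18
position: [0.6431, 0.237, 0.1417]
orientation: [2.139, 2.3, 0.001]
wrist_force: [-0.7, 0.1, -0.4]
gripper_width: -0.001
grip_force: 0.0
```

Run:
```python
from station import env,camera
import cv2,numpy as np
a=camera("scene")[120:320,380:580];b=camera("side")[80:280,160:360]
cv2.imwrite("pics/lid1.png",np.hstack([cv2.resize(a,(400,400)),cv2.resize(b,(400,400))]))
```

```text
(no output)
```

View pics/lid1.png

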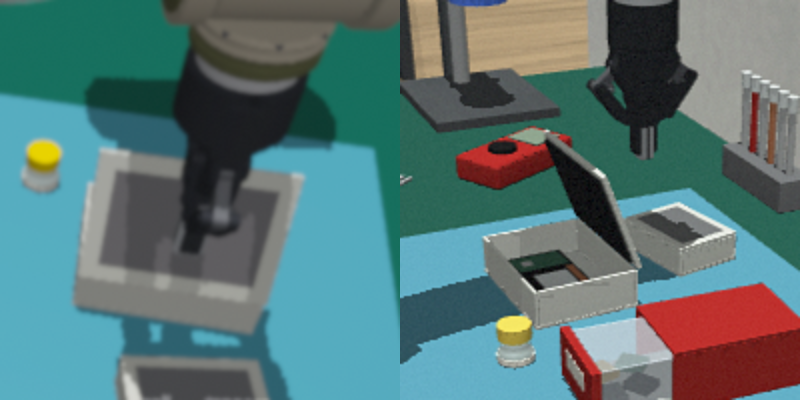

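The fingertips are beyond the lid at z = 0.142, facing the outer face, and the jar and boxes are clear. I'll approach the lid and then follow its arc at about 40 mm/s.

Emit:
carry_out:
  steps:
    - [0,-0.1,0,0,0,0]
    - [0,-0.1,0,0,0,0]
    - [0,-0.1,0,0,0,0]
    - [0,-0.08,0,0,0,0]
    - [0,-0.06,0,0,0,0]
    - [0,-0.05,0,0,0,0]
    - [0,-0.05,0,0,0,0]
    - [0,-0.05,0.02,0,0,0]
    - [0,-0.05,0.02,0,0,0]
    - [0,-0.05,0.02,0,0,0]

```text
t: 9.52
position: [0.5737, 0.2325, 0.1354]
orientation: [2.138, 2.301, 0.001]
wrist_force: [1.4, 0.2, 0.9]
gripper_width: -0.003
grip_force: 0.7
```

Emit:
carry_out:
  steps:
    - [0,-0.04,0.02,0,0,0]
    - [0,-0.042,0.029,0,0,0]
    - [0,-0.042,0.029,0,0,0]
    - [0,-0.042,0.029,0,0,0]
    - [0,-0.042,0.029,0,0,0]

```text
t: 10.15
position: [0.5528, 0.231, 0.1215]
orientation: [-2.138, -2.301, -0.0]
wrist_force: [0.6, 0.8, 1.6]
gripper_width: -0.007
grip_force: 0.7
```

Contact forces of 1–2 N show the lid is moving, and the position matches the planned arc at about 0.8 rad. I continue.

Emit:
carry_out:
  steps:
    - [0,-0.036,0.036,0,0,0]
    - [0,-0.036,0.036,0,0,0]
    - [0,-0.036,0.036,0,0,0]
    - [0,-0.034,0.036,0,0,0]
    - [0,-0.026,0.042,0,0,0]
    - [0,-0.026,0.042,0,0,0]
    - [0,-0.026,0.042,0,0,0]
    - [0,-0.024,0.042,0,0,0]

```text
t: 11.15
position: [0.5285, 0.2291, 0.0902]
orientation: [-2.138, -2.301, 0.0]
wrist_force: [0.5, -0.2, 0.9]
gripper_width: -0.002
grip_force: 0.7
```

Emit:
carry_out:
  steps:
    - [0,-0.018,0.047,0,0,0]
    - [0,-0.018,0.047,0,0,0]
    - [0,-0.018,0.047,0,0,0]
    - [0,-0.018,0.047,0,0,0]
    - [0,-0.007,0.035,0,0,0]
    - [0,-0.007,0.03,0,0,0]
    - [0,-0.007,0.03,0,0,0]

```text
t: 12.02
position: [0.5194, 0.2285, 0.062]
orientation: [-2.139, -2.301, 0.0]
wrist_force: [-0.4, 0.6, 0.6]
gripper_width: -0.0
grip_force: 0.6
```

Emit:
carry_out:
  steps:
    - [0,-0.004,0.03,0,0,0]
    - [0,-0.004,0.03,0,0,0]
    - [0,0,0.02,0,0,0]
    - [0,0,0.02,0,0,0]
    - [0,0,0.01,0,0,0]

```text
t: 12.65
position: [0.5187, 0.2283, 0.0514]
orientation: [2.139, 2.301, -0.0]
wrist_force: [-4.4, -1.0, 9.6]
gripper_width: -0.003
grip_force: 4.9
```

The TCP is at 51.4 mm, the lid's shut height, with 9.6 N upward, so the lid is on its stop. One small firm press, then retreat.

Emit:
carry_out:
  steps:
    - [0,0,0.01,0,0,0]
    - [0,0,0,0,0,0]

```text
t: 12.9
position: [0.5187, 0.2284, 0.0514]
orientation: [2.138, 2.301, 0.0]
wrist_force: [-6.0, -1.6, 12.3]
gripper_width: -0.001
grip_force: 6.4
```

Emit:
carry_out:
  steps:
    - [0,0,-0.05,0,0,0]
    - [0,0,-0.3,0,0,0]
    - [0,0,-0.4,0,0,0]
    - [0,0,-0.4,0,0,0]
    - [0,0,-0.4,0,0,0]
    - [0,-0.4,0,0,0,0]
    - [0,-0.4,0,0,0,0]
    - [0,0,0,0,0,0]

```text
t: 13.9
position: [0.4372, 0.2226, 0.2056]
orientation: [2.137, 2.302, 0.0]
wrist_force: [-0.1, 0.6, 0.5]
gripper_width: -0.001
grip_force: 0.0
```

Run:
```python
from station import env,camera
import cv2
import numpy as np
a=camera("scene")[140:340,160:560];b=camera("side")[130:400,180:540]
cv2.imwrite("pics/end.png",np.vstack([cv2.resize(a,(500,250)),cv2.resize(b,(500,350))]))
```

```text
(no output)
```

View pics/end.png

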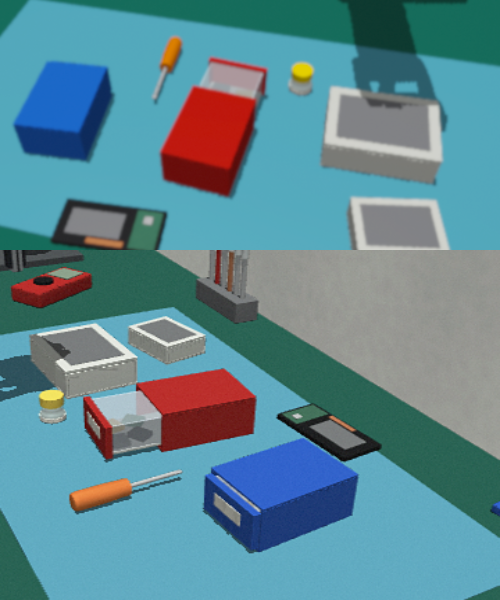

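The picture shows the box lid flat and shut (lower view 85,355), the blue drawer home (235,510), the red drawer still open, nothing else shifted and the hand clear. Handing in.

```bash
python3 -c "
from station import job
print(job.finish_job())"
```

```text
the job is handed in; nothing more can be done
None
```

The job is handed in: the blue drawer is pushed home and the phone box lid is shut, both stopping firmly at their end stops; the red drawer, phones, jar and screwdriver look untouched, and the hand is clear.

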